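Clip the snap-hook stock tag onto the wide box's eye

TASK

Tag the wide steel stock box: take the snap-hook tag (the one with the sprung gate and the flat rectangular grip) out of the divided cardboard tray and press it down over the upright wire eye on the lid of the wide box until the bar has passed the gate and the gate has snapped shut. Leave the tag hanging on that eye, and leave the plain open hook in the tray.

Things in the scene. Friction and masses are not known exactly. Their poses are not given: they have to be found in the camera images.
- snap_hook: Snap-hook tag, 150 g, mouth down, in a tray cell. Origin: centre of underside; z up; 50 mm wide (y), 112 high. Grip: flat rectangular grey block, z 62-112 mm, 16 mm thick in x, 34 wide in y; take it across x at z = 90. Below, a steel frame 14 mm thick: two legs down to z = 0, 34 mm apart inside, roof at z = 52 (sloping down to the legs). A bar along its x enters from below, best at y = 0 to 5.
- gate (a joint): The hook's sprung gate, rad: 0 shut, 1.3 open. A 32 mm steel bar across the mouth, hinged on the leg at y = -17, z = 8 mm, rising to the other leg at z = 16. Swings only inward (up); a spring shuts it. Pushing an 8 mm bar through takes 4 to 9 N (17 near the hinge), so the hook must be pressed down. It shuts under the bar once the bar's axis is 40 mm above the hook's underside; 48 mm is the most.
- wide_eye (a point): Middle of the top bar of the upright wire eye on the fixed wide grey box (140 x 190, 50 mm high, two latches on each long side). x along the bar, y across, z up. Bar 8 mm thick, straight for 60 mm, axis 70 mm above the lid, 120 above the table; two posts 80 mm apart at its ends. A smaller box (115 x 110, 40 high, one latch a side) has the same eye: not that. They stand either side of the tray.
- open_hook: Plain open hook, same size and axes, no gate, round grip 16 mm thick; origin: centre of underside. Leave it. It and the snap hook stand in the two end cells, in either order, of the middle row of a divided cardboard tray (112 x 174 mm, walls 28 mm above the table; cells 17 x 54 mm, floor 3 mm thick).
Not all that is in view belongs to the job. Leave any purple look-alike of the snap_hook alone.

How it is judged:
At the end, for the whole second after the job is handed in: The snap hook hangs at rest (under 30 mm/s) on the wide box's eye: bar middle 25 to 62 mm above the hook's underside along its z, within 22 mm in y and 40 mm in x, hook x within 0.6 rad of the bar, gate below 0.12 rad; the open hook within 30 mm of its start (z of wide_eye in the frame of snap_hook between 0.025 and 0.062 m and y of wide_eye in the frame of snap_hook between -0.022 and 0.022 m and x of wide_eye in the frame of snap_hook between -0.04 and 0.04 m and angle between the x axis of wide_eye and the x axis of snap_hook, either way round below 0.6 rad and value of joint gate below 0.12 rad and linear speed of snap_hook below 0.03 m/s and distance of open_hook from where it was at the start of the episode below 0.03 m); the robot touches nothing.
It also fails if it takes over 35 s, if anything falls off the work surface, if the arm or the gripper's body presses on something with over 40 N, if the wrist force passes 120 N, or if a joint passes its speed limit or range.

ROBOT

A 7-joint arm with a two-finger parallel gripper is mounted at the origin on the work surface. World frame = base frame: x ahead of the robot, y to its left, z up, the work surface at z = 0. Lengths are in m, angles in rad, forces in N, time in s.
With the tool pointing down it reaches from about 0.425 to 0.95 m from the base axis. Payload 4.7 kg.
Tool frame: the origin (TCP) lies between the finger pads; the fingertips stand 25 mm ahead of it and the grasp point (between the pads) lies 6 mm ahead of it; x points along the fingers, z is the direction in which the jaws open and shut, and the axes are right-handed (so a half turn about x gives the same grasp; the last joint's range is limited). The gripper opens to 85 mm and grips with 20 to 120 N. Pads are 22 mm wide; open, the fingers measure 114 mm over their backs; the gripper's body (76 mm by 85 mm) begins 54 mm behind the grasp point. The pads swing forward as they close: fully open they stand 13 mm farther back than shut.
Start: joints at [-1.14, 0.469, -0.049, 1.532, 0.024, 1.141, -0.082], TCP at [0.3, 0.605, 0.226] pointing down, gripper open.
Joint ranges: [-2.59, 2.59], [-0.33, 1.99], [-1.39, 1.29], [0.1, 2.45], [-1.04, 4.18], [0.21, 1.99], [-2.66, 2.66]. Speed limits (rad/s): [2.57, 2.57, 3.14, 3.14, 3.14, 3.14, 3.14].

INTERFACE

Orientations are given as a 3x3 rotation matrix whose columns are the frame's x, y, z axes.
In Python, from rig import * gives the robot as it stands. Calls block until the motion is done:
- movep(position, orientation): joint-space move of the TCP to a pose.
- move_l(position, attitude=None, feed=0.15, until_force=None): straight line of the TCP; attitude=None keeps the orientation; feed is the mean speed in m/s. With until_force (N) it stops when the force on the tool has changed by that much, and returns True; else False.
- move_joints(angles): joint-space move.
- command_gripper(opening, newtons=None): finger opening in m; newtons is the grip in N (None keeps the last); returns when the fingers have stopped.
- sleep(seconds).
- inverse_kinematics(position, orientation): joint angles nearest the present ones, or None.
- sense(): the state.
- camera(name): name is "scene" or "top" or "wrist"; returns (picture, depth): 480x640x3 uint8, red, green, blue; 480x640 float32, m along the optical axis (not along the pixel's ray), 0 where there is no reading.
- camera_params(name): a dict with "K" (3x3 intrinsics, pixels), "position" and "rotation" of the camera in the world; the wrist camera has in their place "tool_from_camera" (4x4, takes a point from camera to tool coordinates, whose origin is the TCP and whose axes are the tool frame's). Camera axes: x right, y down, z forward; pixel columns grow to the right and rows downward; lengths in m; the calibration is good to about 2 mm. A picture is of the moment at which its call begins: read the wrist's pose just before it. camera_params takes no time and is no camera call.
A pose or a line that the arm cannot do raises Unreachable and nothing moves.
- finish_job(): hands the job in, once; it reports no verdict.
The state is a dict: "time_s": time; "joint_pos": joint angles; "qd": joint speeds; "joint_efforts": joint torques, N m; "position": TCP position; "tcp_rot": TCP orientation; "wrist_force": force on the tool from outside, world axes, zero at the start; "ft_torque": the same for the moment, N m; "finger_gap": finger opening in m.
Only numpy, scipy, OpenCV 4.12 (cv2) and the standard library are available. Lean on these libraries where they do the work, as an engineer would, in place of code of your own. Each camera call takes 0.05 s, during which the arm holds its last target.

## Working session

There is one attempt and no reset: what is moved stays moved. The work goes in short steps, each a Python script; the robot and the scene stay as the last script left them, time stands still between calls to the robot, and variables do not carry over. Pictures are saved under pics/ and viewed, and the job is handed in when it is done.

```bash
mkdir -p pics; ls
python3 - <<'E'
from rig import *
import cv2,numpy as np
for n in ["scene","top"]:
    p,d=camera(n); cv2.imwrite(f"pics/{n}0.png",p[:,:,::-1]); np.save(f"pics/{n}0.npy",d); np.save(f"pics/{n}0_rgb.npy",p)
    c=camera_params(n); print(n,c)
s=sense();print(s["time_s"],s["position"],s["tcp_rot"])
print(camera_params("wrist"))
E
```

```text
pics
scene {'K': array([[613.44484952,   0.        , 325.57325518],
       [  0.        , 613.44484952, 238.17122947],
       [  0.        ,   0.        ,   1.        ]]), 'position': array([1.00173356, 0.35147844, 0.97251443]), 'rotation': array([[-0.654331  ,  0.62047713, -0.43227199],
       [ 0.75613061,  0.54502242, -0.36223896],
       [ 0.01083693, -0.56387827, -0.82578681]])}
top {'K': array([[492.38690949,   0.        , 315.88954969],
       [  0.        , 492.38690949, 240.85600868],
       [  0.        ,   0.        ,   1.        ]]), 'position': array([ 0.38360449, -0.00683457,  0.97992982]), 'rotation': array([[-0.01697601, -0.97985913,  0.19896706],
       [-0.9998545 ,  0.01630348, -0.00501805],
       [ 0.00167313, -0.1990233 , -0.97999333]])}
0.1 [0.29929462 0.60442372 0.22535239] [[-7.13677254e-04 -8.96173867e-01  4.43702481e-01]
 [-1.62075163e-03  4.43703048e-01  8.96172404e-01]
 [-9.99998432e-01 -7.95536595e-05 -1.76913603e-03]]
{'K': array([[377.05185393,   0.        , 314.52728478],
       [  0.        , 377.05185393, 241.3025632 ],
       [  0.        ,   0.        ,   1.        ]]), 'tool_from_camera': array([[-3.31784708e-05, -2.64254374e-01,  9.64453018e-01,
        -1.48046825e-01],
       [-4.94419430e-04, -9.64452897e-01, -2.64254358e-01,
         6.86190704e-02],
       [ 9.99999877e-01, -4.85611867e-04, -9.86534247e-05,
         9.40301327e-04],
       [ 0.00000000e+00,  0.00000000e+00,  0.00000000e+00,
         1.00000000e+00]])}
```

View pics/scene0.png

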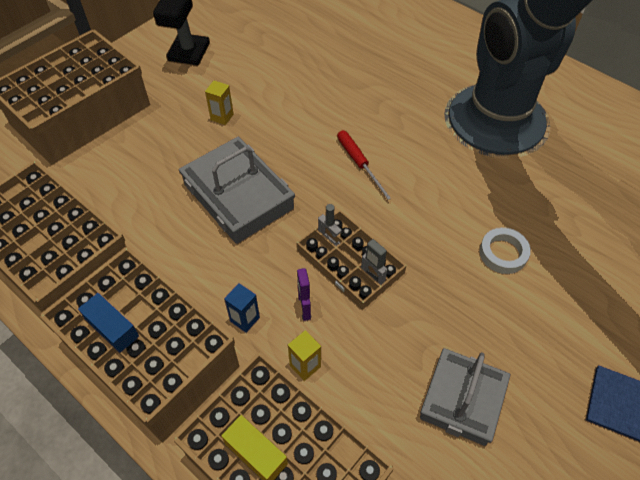

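View pics/top0.png

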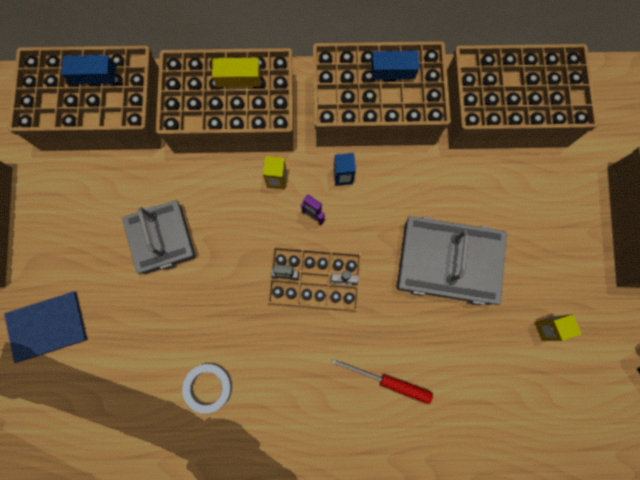

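The snap hook (flat block) is at scene (376,255) / top (286,270), and the open hook (round grip) is at top (346,277). The wide box with two latches is at top (455,260), its eye at (457,255). Next I'll turn the depth images into world points.

```bash
cat > h.py <<'E'
import numpy as np,cv2
def cloud(d,K,R,t):
    v,u=np.mgrid[0:d.shape[0],0:d.shape[1]]
    P=np.stack([(u-K[0,2])/K[0,0]*d,(v-K[1,2])/K[1,1]*d,d],-1)
    W=P@R.T+t; W[d<=0]=np.nan
    return W
E
python3 - <<'E'
from rig import *
from h import *
for n in ["scene","top"]:
    c=camera_params(n); d=np.load(f"pics/{n}0.npy"); W=cloud(d,c["K"],c["rotation"],c["position"])
    np.save(f"pics/{n}W.npy",W)
    x,y,z=W[...,0],W[...,1],W[...,2]
    def rep(lbl,m):
        P=W[m]
        if len(P)<4: print(n,lbl,len(P));return
        Q=P[:,:2]; (c0,sz,a)=cv2.minAreaRect(Q.astype(np.float32))
        print(n,lbl,len(P),"med",np.median(P,0).round(4),"rect",np.round(c0,4),np.round(sz,4),round(a,1), "z",np.percentile(P[:,2],[2,50,98]).round(4))
    reg={"scene":None}
    U=np.mgrid[0:480,0:640]
    if n=="top":
        b=lambda u0,u1,v0,v1:(U[1]>=u0)&(U[1]<=u1)&(U[0]>=v0)&(U[0]<=v1)
        rep("snap",b(262,305,255,290)&(z>.09)); rep("open",b(325,365,255,300)&(z>.09)); rep("eye",b(430,490,220,290)&(z>.10));rep("lid",b(390,515,210,310)&(z>.04)&(z<.06)); rep("traywalls",b(262,366,240,318)&(z>.015)&(z<.035)); rep("pur",b(295,330,190,225)&(z>.03))
    else:
        b=lambda u0,u1,v0,v1:(U[1]>=u0)&(U[1]<=u1)&(U[0]>=v0)&(U[0]<=v1)
        rep("snap",b(355,400,230,280)&(z>.105)); rep("open",b(315,345,200,235)&(z>.09)); rep("eye",b(205,265,140,200)&(z>.11));rep("lid",b(170,300,130,245)&(z>.04)&(z<.06))
img=cv2.imread("pics/scene0.png")[130:300,180:410]; cv2.imwrite("pics/sc1.png",cv2.resize(img,None,fx=3.4,fy=3.4,interpolation=cv2.INTER_CUBIC))
img=cv2.imread("pics/top0.png")[190:320,250:520]; cv2.imwrite("pics/tc1.png",cv2.resize(img,None,fx=2.9,fy=2.9,interpolation=cv2.INTER_CUBIC))
E
```

```text
scene snap 208 med [0.512  0.0517 0.1144] rect [0.5101 0.0508] [0.035  0.0174] 83.1 z [0.1058 0.1144 0.1178]
scene open 113 med [ 0.502  -0.0599  0.1107] rect [ 0.4992 -0.0617] [0.0173 0.0127] 40.6 z [0.0908 0.1107 0.1174]
scene eye 199 med [ 0.5353 -0.2723  0.1221] rect [ 0.5325 -0.2725] [0.0103 0.0858] 79.7 z [0.1122 0.1221 0.1267]
scene lid 5681 med [ 0.5406 -0.2586  0.0501] rect [ 0.5326 -0.2725] [0.1981 0.1527] 79.9 z [0.0431 0.0501 0.0542]
top snap 200 med [0.5093 0.0498 0.1131] rect [0.5105 0.0495] [0.0334 0.0164] 84.8 z [0.0911 0.1131 0.1163]
top open 75 med [ 0.4985 -0.0634  0.113 ] rect [ 0.4988 -0.0633] [0.0146 0.0151] 1.4 z [0.0934 0.113  0.1165]
top eye 231 med [ 0.5299 -0.2725  0.1211] rect [ 0.5334 -0.2733] [0.0086 0.087 ] 80.5 z [0.1043 0.1211 0.1252]
top lid 7318 med [ 0.5304 -0.2692  0.0491] rect [ 0.5335 -0.2739] [0.1956 0.1529] 80.0 z [0.0448 0.0491 0.053 ]
top traywalls 2268 med [ 0.5005 -0.0063  0.0218] rect [ 0.506  -0.0067] [0.1741 0.1139] 84.3 z [0.016  0.0218 0.0294]
top pur 354 med [ 0.6291 -0.007   0.097 ] rect [ 0.6342 -0.0048] [0.0505 0.0168] 52.7 z [0.0372 0.097  0.1133]
```

View pics/sc1.png

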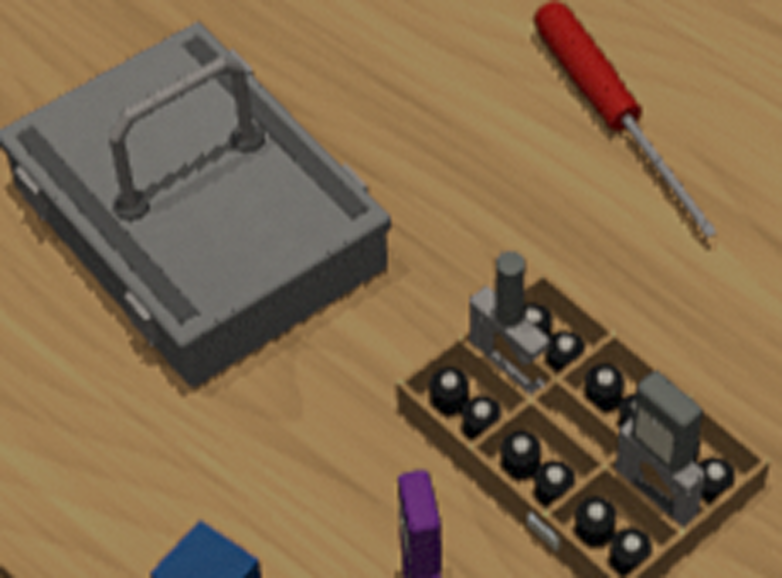

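View pics/tc1.png

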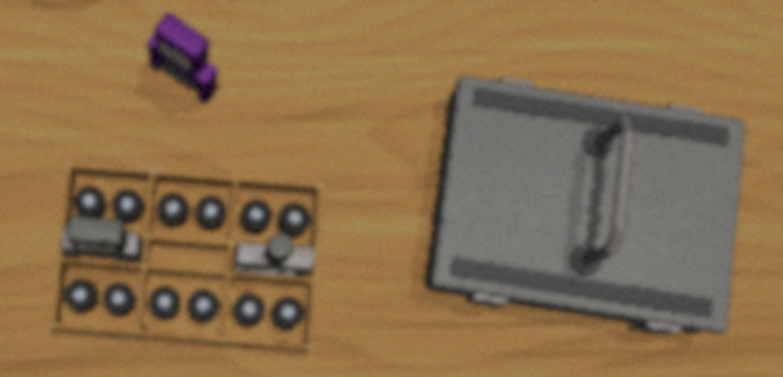

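The checks agree: box about 196×153 at z 0.05, bar axis about 0.121 high along (0.985,-0.17), and grip top about 0.115 (expected 0.115). I'll move above the snap hook and check with the wrist camera.

```bash
cat >> h.py <<'E'
def Rdown(deg):
    a=np.deg2rad(deg); x=np.array([0,0,-1.]); z=np.array([np.cos(a),np.sin(a),0]); return np.stack([x,np.cross(z,x),z],1)
def wristW(sense,camera,camera_params,name):
    s=sense(); p,d=camera("wrist"); c=camera_params("wrist"); T=c["tool_from_camera"]
    R=s["tcp_rot"]@T[:3,:3]; t=s["tcp_rot"]@T[:3,3]+s["position"]
    cv2.imwrite(f"pics/{name}.png",p[:,:,::-1]); W=cloud(d,c["K"],R,t); np.save(f"pics/{name}W.npy",W); return p,W,s
E
python3 - <<'E'
from rig import *
from h import *
q0=np.array(sense()["joint_pos"])
for a in(-5.7,174.3):
    for p in([.511,.050,.27],[.533,-.273,.27]):
        q=inverse_kinematics(p,Rdown(a)); print(a,None if q is None else np.round(q,2))
command_gripper(0.05)
a=min((-5.7,174.3),key=lambda a:np.abs(np.array(inverse_kinematics([.511,.05,.25],Rdown(a)))-q0).max())
print("use",a)
movep([.511,.05,.25],Rdown(a))
p,W,s=wristW(sense,camera,camera_params,"w1")
print(s["time_s"],s["position"],s["finger_gap"])
z=W[...,2]; m=(abs(W[...,0]-.511)<.03)&(abs(W[...,1]-.05)<.035)&(z>.105)&(z<.125)
P=W[m];print(len(P),np.median(P,0),cv2.minAreaRect(P[:,:2].astype(np.float32)))
E
```

```text
-5.7 [-0.6   0.17  0.48  1.88 -0.09  1.12 -0.18]
-5.7 [-0.28  0.42  0.94  1.71 -0.36  1.2   0.65]
174.3 [ 0.75  0.37 -1.17  1.81  0.37  1.2   2.51]
174.3 [-0.37  0.49  1.12  1.71 -0.46  1.24 -2.39]
use -5.7
2.675 [0.51111061 0.05157375 0.24982308] 0.049854323853112635
905 [0.50867029 0.0530762  0.11516195] ((0.508476972579956, 0.051863495260477066), (0.033842023462057114, 0.01578761823475361), 84.62960052490234)
```

View pics/w1.png

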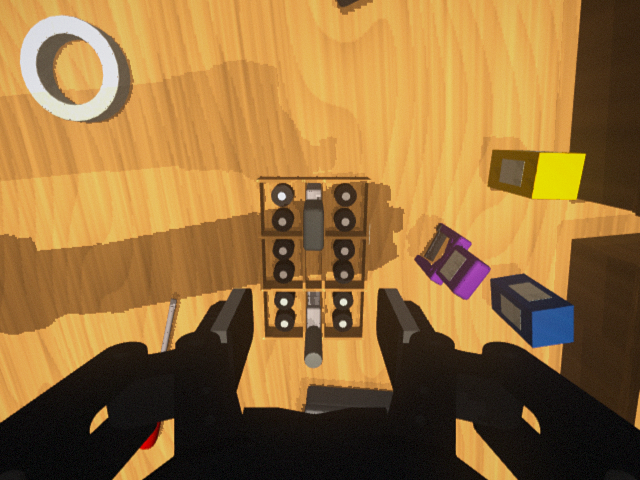

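The wrist view shows the flat-grip snap hook at (313,225) and the round open hook at (313,340). The measured grip is 33.8×15.8 mm with its top at z 0.115, as specified. Grasping now.

Run:
```python
from rig import *
from h import *
R=Rdown(-5.5)
r=move_l([.5092,.051,.130],R,feed=.15)
r=move_l([.5092,.051,.099],R,feed=.06,until_force=8); print("contact",r)
s=sense();print(s["position"],s["wrist_force"])
command_gripper(0.0,90); s=sense(); print(s["finger_gap"],s["wrist_force"],s["position"])
move_l([.5092,.051,.115],R,feed=.04)
move_l([.5092,.051,.27],R,feed=.15)
p,W,s=wristW(sense,camera,camera_params,"w2")
print(s["time_s"],s["position"],s["finger_gap"],s["wrist_force"])
for n in ["scene","top"]:
    p,d=camera(n);cv2.imwrite(f"pics/{n}2.png",p[:,:,::-1]); np.save(f"pics/{n}2.npy",d)
u,v=340,190
i=cv2.imread("pics/scene2.png")[60:260,250:510]; cv2.imwrite("pics/sc2.png",cv2.resize(i,None,fx=3,fy=3,interpolation=cv2.INTER_CUBIC))
```

```text
contact False
[0.50924971 0.05089501 0.09885958] [-0.54170116 -0.16111472  0.38790677]
0.01330977440870154 [-0.29907258 -0.19339926  3.77938352] [0.50984888 0.0510707  0.09964379]
6.4917 [0.50848722 0.05091479 0.26899222] 0.012994777393636466 [ 0.17733617  0.50856912 -1.90088407]
```

View pics/w2.png

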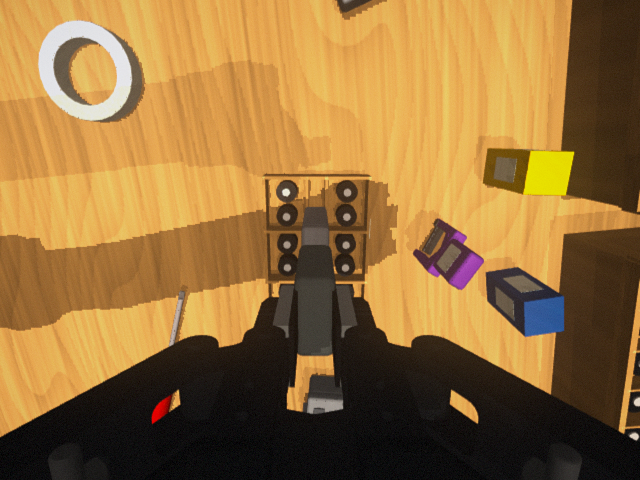

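View pics/sc2.png

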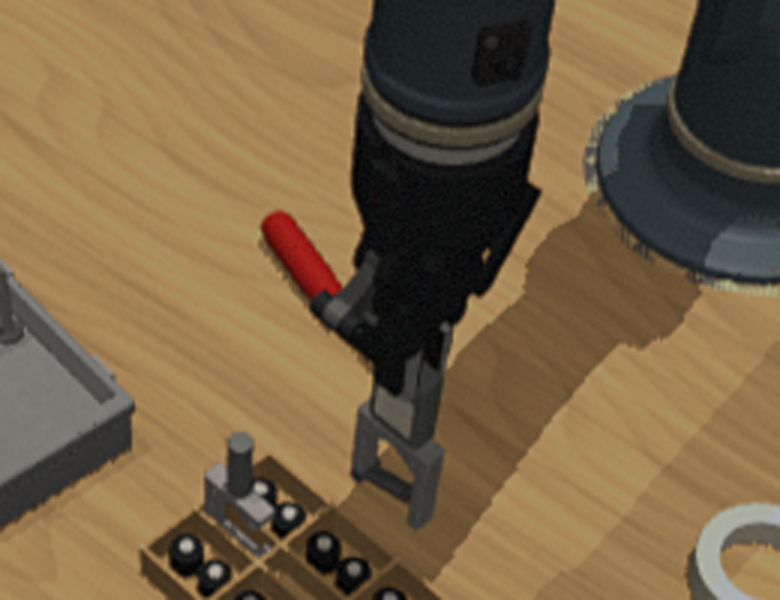

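The hook is held (finger gap 13 mm) and clear of the tray, with the open hook still in its cell. I'll measure the held hook's pose, tilt and gate direction from the scene depth.

Run:
```python
from rig import *
from h import *
c=camera_params("scene"); d=np.load("pics/scene2.npy"); W=cloud(d,c["K"],c["rotation"],c["position"])
s=sense(); R=s["tcp_rot"]; p=s["position"]; hz=-R[:,0]
a=np.deg2rad(-5.5); ex=np.array([np.cos(a),np.sin(a),0]); ey=np.array([-np.sin(a),np.cos(a),0])
L=np.stack([(W-p)@ex,(W-p)@ey,W[...,2]-p[2]],-1)  # tool-local
m=(abs(L[...,0])<.02)&(abs(L[...,1])<.045)&(L[...,2]<-.03)&(L[...,2]>-.12)
P=L[m]; print(len(P))
for z0 in np.arange(-.105,-.03,.006):
    Q=P[(P[:,2]>=z0)&(P[:,2]<z0+.006)]
    if len(Q)>3: print(round(z0,3),len(Q),"y",np.percentile(Q[:,1],[2,98]).round(4),"x",np.percentile(Q[:,0],[5,50,95]).round(4))
# gate-face points: far side x
W3=np.load("pics/w2W.npy"); L3=np.stack([(W3-p)@ex,(W3-p)@ey,W3[...,2]-p[2]],-1)
img=np.full((400,400,3),255,np.uint8)
for q in P: cv2.circle(img,(int(200+q[1]*3500),int(20-(q[2]+.02)*3500)),3,(0,0,0) if q[0]>.004 else (0,0,255),-1)
cv2.imwrite("pics/hk.png",img)
```

```text
611
-0.099 7 y [-0.0141  0.0235] x [-0.0057  0.0046  0.0064]
-0.093 34 y [-0.0224  0.0248] x [-0.0058  0.0047  0.0074]
-0.087 107 y [-0.0216  0.0243] x [-0.0056  0.0015  0.0066]
-0.081 73 y [-0.024   0.0248] x [-0.005   0.0022  0.0066]
-0.075 35 y [-0.0234  0.0249] x [-0.0042  0.0045  0.007 ]
-0.069 40 y [-0.0227  0.025 ] x [-0.0043  0.0042  0.0072]
-0.063 29 y [-0.0235  0.0248] x [-0.0037  0.0048  0.007 ]
-0.057 34 y [-0.0248  0.0252] x [-0.0037  0.0057  0.0072]
-0.051 48 y [-0.0219  0.0247] x [-0.004   0.0056  0.0069]
-0.045 63 y [-0.0233  0.0246] x [-0.0011  0.0058  0.0074]
-0.039 114 y [-0.0241  0.0245] x [-0.0054  0.005   0.0072]
-0.033 27 y [-0.017   0.0217] x [-0.003   0.0059  0.0071]
```

View pics/hk.png

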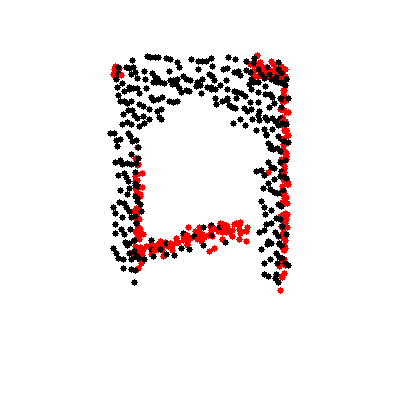

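The plot is clear: the hook is straight, its hinge is on world −y (so hook +y is tool-local +y), it sits about 0.5 mm off centre, and its underside is about 97 mm below the TCP. I'll carry it over the eye and check alignment before pressing.

Run:
```python
from rig import *
from h import *
R=Rdown(-10)
move_l([.5326,-.2753,.27],R,feed=.2)
move_l([.5326,-.2753,.235],R,feed=.1)
sleep(.2)
s=sense(); p=s["position"]; print(s["time_s"],p,s["wrist_force"])
a=np.deg2rad(-10); ex=np.array([np.cos(a),np.sin(a),0]); ey=np.array([-np.sin(a),np.cos(a),0])
for n in ["scene","top"]:
    g,d=camera(n);cv2.imwrite(f"pics/{n}3.png",g[:,:,::-1])
    c=camera_params(n); W=cloud(d,c["K"],c["rotation"],c["position"])
    L=np.stack([(W-p)@ex,(W-p)@ey,W[...,2]],-1)
    m=(abs(L[...,0])<.06)&(abs(L[...,1])<.02)&(L[...,2]>.112)&(L[...,2]<.130); P=L[m]
    if len(P)>5: print(n,"bar",len(P),np.percentile(P,[3,50,97],axis=0).round(4).tolist())
    m=(abs(L[...,0])<.02)&(abs(L[...,1])<.04)&(L[...,2]>.130)&(L[...,2]<.19); P=L[m]
    if len(P)>5: print(n,"hook",len(P),np.percentile(P,[3,50,97],axis=0).round(4).tolist())
i=cv2.imread("pics/scene3.png")[50:250,130:390]; cv2.imwrite("pics/sc3.png",cv2.resize(i,None,fx=3,fy=3,interpolation=cv2.INTER_CUBIC))
```

```text
9.125 [ 0.53300178 -0.27561546  0.23580554] [-0.27940747  0.36603918 -2.19807705]
scene bar 162 [[-0.0401, -0.0003, 0.1124], [0.0107, 0.0042, 0.1214], [0.0395, 0.0074, 0.1256]]
scene hook 329 [[-0.0057, -0.0221, 0.1435], [0.0029, 0.0106, 0.1606], [0.0072, 0.026, 0.1892]]
top bar 149 [[-0.0396, -0.0015, 0.1133], [-0.0141, 0.0029, 0.1211], [0.0375, 0.0059, 0.1253]]
top hook 204 [[-0.0066, -0.0205, 0.1433], [-0.0027, 0.0052, 0.1551], [0.0055, 0.0247, 0.188]]
```

View pics/sc3.png

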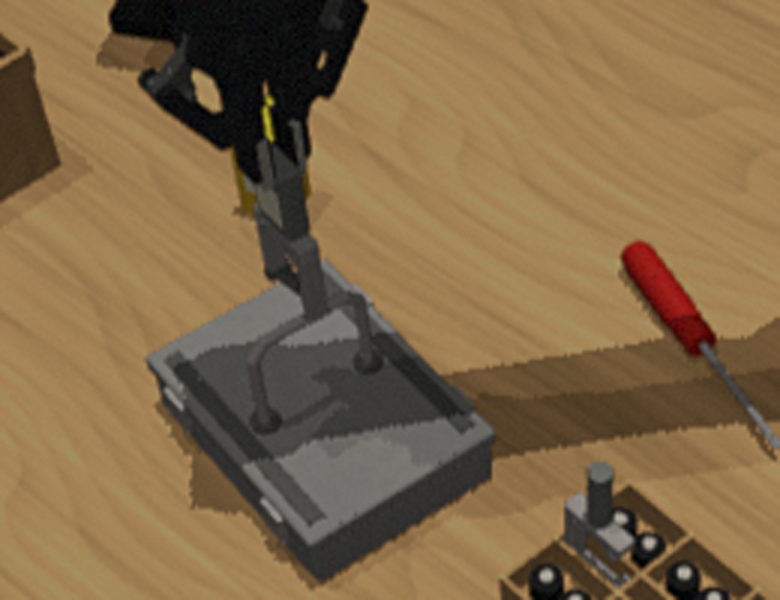

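The hook stands over the bar with the bar at hook y ≈ +1 to +3 mm, centred in x (posts at ±40). Pressing down.

Run:
```python
from rig import *
from h import *
R=Rdown(-10)
for z in (.205,.195,.188,.182,.177,.1725):
    r=move_l([.5326,-.2753,z],R,feed=.05,until_force=30)
    s=sense(); print(z,r,s["position"].round(4) if hasattr(s["position"],"round") else s["position"],np.round(s["wrist_force"],2),round(s["finger_gap"],4),s["time_s"])
    if r: break
sleep(.2)
s=sense(); p=s["position"]
a=np.deg2rad(-10); ex=np.array([np.cos(a),np.sin(a),0]); ey=np.array([-np.sin(a),np.cos(a),0])
img=np.full((500,500,3),255,np.uint8)
for k,n in enumerate(["scene","top"]):
    g,d=camera(n);cv2.imwrite(f"pics/{n}4.png",g[:,:,::-1])
    c=camera_params(n); W=cloud(d,c["K"],c["rotation"],c["position"])
    L=np.stack([(W-p)@ex,(W-p)@ey,W[...,2]],-1)
    m=(abs(L[...,0])<.03)&(abs(L[...,1])<.05)&(L[...,2]>.06)&(L[...,2]<.2)
    for q in L[m]: cv2.circle(img,(int(250+q[1]*3500),int(500-(q[2]-.06)*3500)),2,(0,0,0) if abs(q[0])<.009 else ((0,0,255),(255,0,0))[k],-1)
cv2.imwrite("pics/hk4.png",img)
i=cv2.imread("pics/scene4.png")[80:250,150:350]; cv2.imwrite("pics/sc4.png",cv2.resize(i,None,fx=3.5,fy=3.5,interpolation=cv2.INTER_CUBIC))
print(np.round(sense()["wrist_force"],2))
```

```text
0.205 False [ 0.5327 -0.2757  0.2056] [-0.77  0.37  3.61] 0.0132 9.975
0.195 False [ 0.5328 -0.2764  0.1953] [ 0.72 -2.26  1.33] 0.0131 10.325
0.188 False [ 0.5324 -0.2759  0.1877] [-0.34 -3.56  0.6 ] 0.0133 10.6167
0.182 False [ 0.5317 -0.2735  0.1805] [-0.13  0.59 -2.22] 0.0135 10.8833
0.177 False [ 0.5322 -0.2746  0.1762] [-0.43 -0.04 -1.77] 0.0132 11.1333
0.1725 False [ 0.5324 -0.2751  0.1721] [-0.53  0.1  -1.88] 0.0128 11.3833
[ 0.07 -0.24 -1.28]
```

View pics/hk4.png

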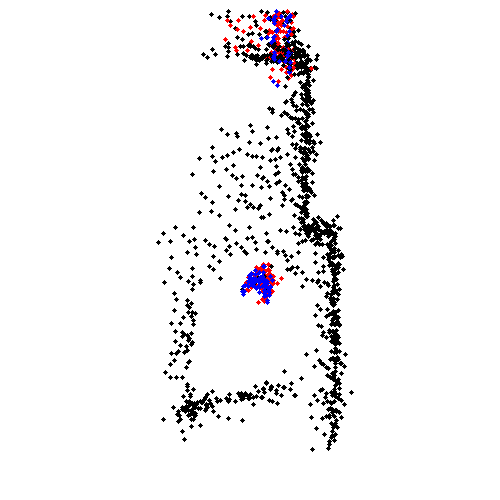

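View pics/sc4.png

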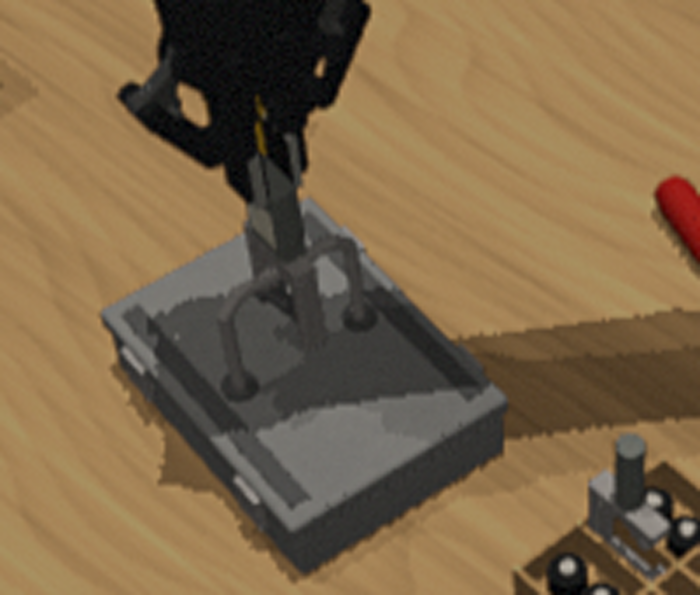

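The force trace shows the gate yielding and releasing (back to −1.3 N). The profile shows the bar inside the frame, about 45 mm above the underside, with the gate lying shut below it. I'll settle the roof onto the bar, then release and retreat.

Run:
```python
from rig import *
from h import *
R=Rdown(-10)
r=move_l([.5326,-.2753,.168],R,feed=.02,until_force=5)
s=sense();print(r,s["position"],np.round(s["wrist_force"],2))
command_gripper(.045); sleep(.3)
p0=s["position"]
move_l([p0[0],p0[1],.30],R,feed=.12); sleep(.5)
s=sense();print(s["time_s"],np.round(s["wrist_force"],2),s["finger_gap"])
p=np.array([.5326,-.2753,0])
a=np.deg2rad(-10); ex=np.array([np.cos(a),np.sin(a),0]); ey=np.array([-np.sin(a),np.cos(a),0])
for t in range(2):
  img=np.full((520,500,3),255,np.uint8)
  for k,n in enumerate(["scene","top"]):
    g,d=camera(n);cv2.imwrite(f"pics/{n}{5+t}.png",g[:,:,::-1])
    c=camera_params(n); W=cloud(d,c["K"],c["rotation"],c["position"])
    L=np.stack([(W-p)@ex,(W-p)@ey,W[...,2]],-1)
    m=(abs(L[...,0])<.03)&(abs(L[...,1])<.06)&(L[...,2]>.056)&(L[...,2]<.2)
    P=L[m];H=P[P[:,2]>.135]; print(n,"hook top part",np.percentile(H,[3,50,97],axis=0).round(4).tolist())
    for q in P: cv2.circle(img,(int(250+q[1]*3500),int(510-(q[2]-.056)*3500)),2,(0,0,0) if abs(q[0])<.009 else ((0,0,255),(255,0,0))[k],-1)
    if n=="top":
        m=(np.hypot(W[...,0]-.4988,W[...,1]+.0633)<.02)&(W[...,2]>.105); print("open",np.median(W[m],0).round(4))
  cv2.imwrite(f"pics/hk{5+t}.png",img); sleep(.3)
i=cv2.imread("pics/scene6.png")[80:250,150:350]; cv2.imwrite("pics/sc6.png",cv2.resize(i,None,fx=3.5,fy=3.5,interpolation=cv2.INTER_CUBIC))
```

```text
True [ 0.53296024 -0.27557193  0.1685618 ] [ 0.57 -0.45  3.77]
14.4333 [0.03 0.65 0.27] 0.04512622595906907
scene hook top part [[-0.0065, -0.0221, 0.136], [0.004, 0.0051, 0.1657], [0.0086, 0.0198, 0.1849]]
top hook top part [[-0.0073, -0.0234, 0.1358], [-0.002, -0.0007, 0.1751], [0.0076, 0.0197, 0.1847]]
open [ 0.4987 -0.0636  0.1131]
scene hook top part [[-0.0063, -0.0224, 0.1363], [0.0041, 0.0052, 0.1655], [0.0088, 0.0213, 0.1849]]
top hook top part [[-0.0073, -0.0239, 0.1361], [-0.0022, -0.0008, 0.1755], [0.0077, 0.0184, 0.185]]
open [ 0.4987 -0.0634  0.1132]
```

View pics/hk6.png

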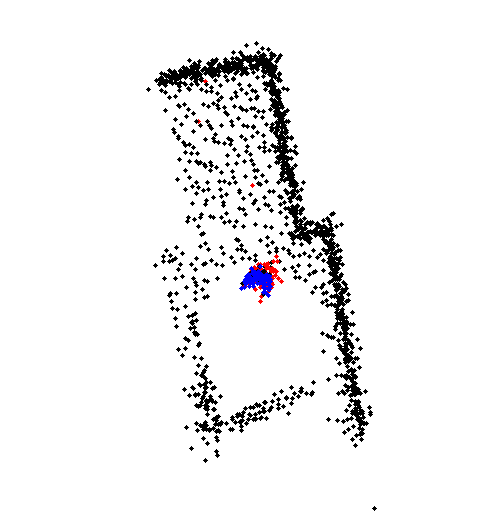

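View pics/sc6.png

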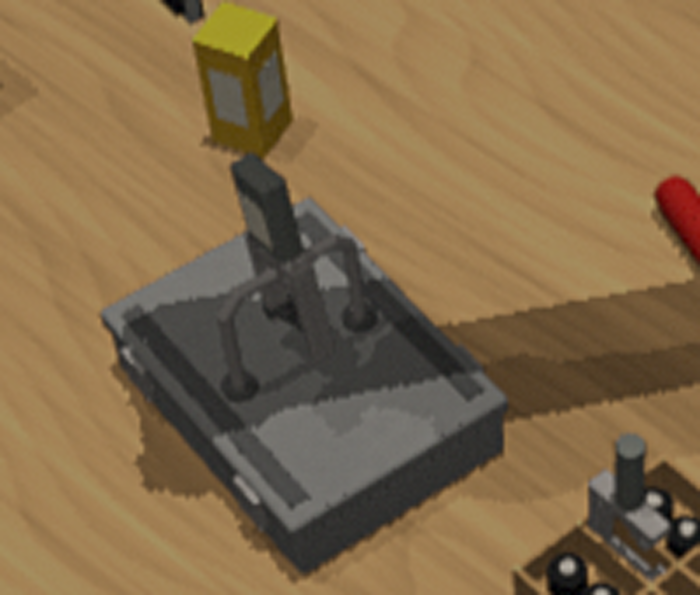

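The hook hangs on the bar, tilted about 8°, gate shut. I'll check that it has come to rest before handing in.

Run:
```python
from rig import *
from h import *
p=np.array([.5326,-.2753,0]);a=np.deg2rad(-10); ex=np.array([np.cos(a),np.sin(a),0]); ey=np.array([-np.sin(a),np.cos(a),0])
c=camera_params("scene")
for t in range(4):
    sleep(.6)
    g,d=camera("scene"); W=cloud(d,c["K"],c["rotation"],c["position"])
    L=np.stack([(W-p)@ex,(W-p)@ey,W[...,2]],-1)
    m=(abs(L[...,0])<.012)&(abs(L[...,1])<.06)&(L[...,2]>.06)&(L[...,2]<.2);P=L[m]
    T=P[P[:,2]>.165];B=P[(P[:,2]<.11)&(P[:,1]>.015)]
    print(round(sense()["time_s"],2),len(T),T[:,1].mean().round(4),T[:,2].max().round(4),len(B),B[:,1].mean().round(4))
    # gate: thin sloped pts between legs
    G=P[(P[:,2]<.1)&(abs(P[:,1])<.013)]
    f=np.polyfit(G[:,1],G[:,2],1); S=P[(P[:,2]<.12)&(P[:,1]>.026)]
    print("  gate slope deg",np.degrees(np.arctan(f[0])).round(1))
cv2.imwrite("pics/scene7.png",g[:,:,::-1])
```

```text
15.88 223 -0.0032 0.1879 113 0.0284
  gate slope deg 8.8
16.53 219 -0.0035 0.1864 108 0.0288
  gate slope deg 4.2
17.18 221 -0.0034 0.1879 106 0.0288
  gate slope deg 4.3
17.83 218 -0.0037 0.1878 107 0.0288
  gate slope deg 6.5
```

Run:
```python
from rig import *
finish_job(); print(sense()["time_s"])
```

```text
the job is handed in; nothing more can be done
the job is handed in; nothing more can be done
```

I took the snap-hook tag out of the tray by its flat grip, pressed it over the wide box's eye until the gate snapped shut, and left it hanging there. I handed the job in at about 18 s on the robot's clock; it reported no verdict.

**Last checks**
- **Hang:** the bar is inside the frame under the roof, about 45–48 mm above the hook's underside and within about 2 mm of y = 0. The tag is centred along the bar and leans about 8° around it.
- **At rest:** over four frames spanning about 2 s, the grip's average position moved by no more than 0.5 mm.
- **Open hook:** its measured position differs by under 1 mm from the start.
- **Robot:** the gripper is clear, about 130 mm above where it let go. The highest force I read was about 5 N, read between moves, so brief peaks could have been higher.

**A check that disagreed:** my numerical fit of the gate's slope gave 4–9°. A shut gate on a tag leaning 8° should give about 22°. I put the difference down to leg points caught in the fit, because the gate cannot swing below shut. The plotted depth profile shows the gate at about 21° and reaching the far leg, so I took it as shut.

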